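# Slide the jig board into its notches and lock it

### The job

With a fingertip, push the plywood board along its two rails, towards the empty end on your left, until it drops down into the notches in the rails and sits low and level. Then push the red catch by its upright pin all the way round over the board, so that the board is locked in. Do not grip or lift the board, and leave the other things on the bench where they are.

Things in the scene. Friction and masses are not known exactly. Their poses are not given: they have to be found in the camera images.
- frame: slide frame fixed to the bench, 380x200 mm. Origin on the bench, midway along and midway between the rails. x runs along the rails, the way the board must be pushed (roughly to the robot's left); z up; +y is the catch side (the robot's side). Base top at z = 6 mm. Two rails at y = +-44 to +-68 mm, tops at 18 mm; a fingertip can go down between them. Side guides at y = +-73 mm up to 33 mm. Both ends open.
- board: loose plywood board, 0.3 to 0.55 kg, 160 mm along the rails (x), 136 wide, 12 thick, 2.5 mm play to each guide, on four steel feet 10 mm high, 20 long, 6 wide, at x = +-55 mm. Origin: board centre in the plane of the feet's undersides; plywood 10 to 22 mm above it. Axes as the frame's; push the end at x = -80 mm. Slides at 1 to 5 N. Origin height: 18 mm sliding, 10 mm dropped in. Starts 80 to 160 mm short.
- seat (a point): point fixed to the frame at its x = 50, y = 0, z = 10 mm: where the board's origin is once dropped in (3 mm play along the rails each way). The four notches, yellow at the bottom, are 26 mm long and 8 mm deep, at frame x = 105 mm (inner rail halves) and -5 mm (outer halves). Their walls then stop the board. Pushed fast it may skip past; push it back from its other end.
- catch (a joint): angle of the red catch: 0 = open, pointing along the frame's +x beside the rails; 1.57 rad = closed at its stop, pointing along the frame's -y over the board (clockwise from above). Starts at 0 to 0.3, stays where left, takes about 1 N at the pin. Flat bar 14 mm wide, 35 to 41 mm above the bench; it clears the board by 3 mm only when the board has dropped in.
- catch_pin (a point): middle of the upright red pin on the catch's free end: 10 mm in diameter, from 41 to 68 mm above the bench, 45 mm from the pivot.
- catch_pivot (a point): pivot of the catch, 38 mm above the bench, fixed to the frame at its x = 30, y = 97 mm, axes as the frame's. Its block is 30x26 mm, its screw head reaches 46 mm above the bench.
- nut: M16 steel nut, 22x26x10 mm, lying on the frame's base beside the rails; to be left alone. Origin: centre of its underside
- nozzle: copper gas nozzle, 22x60x22 mm, lying on the frame's base beside the rails, left of the catch; to be left alone. Origin: centre of its underside
- marker: paint marker, 18x134x18 mm, lying behind the frame; to be left alone. Origin: centre of its underside
- gauge: steel fillet weld gauge, 60x75x9 mm, lying beyond the rails' end; to be left alone. Origin: centre of its underside
- tip_box: blue and white flat box, 90x121x31 mm; to be left alone. Origin: centre of its underside

How it is judged:
On the way, in this order (a step that is already met when the one before it is completed fails the run):
1. the board has dropped into the notches, low and level, with the catch still open (z of board in the frame of seat below 0.003 m and x of board in the frame of seat between -0.007 and 0.007 m and y of board in the frame of seat between -0.007 and 0.007 m and angle between board's own z axis and vertical below 0.025 rad and value of joint catch below 0.8 rad), for 0.2 s.
2. the catch has been turned over the seated board (z of board in the frame of seat below 0.003 m and x of board in the frame of seat between -0.007 and 0.007 m and y of board in the frame of seat between -0.007 and 0.007 m and angle between board's own z axis and vertical below 0.025 rad and value of joint catch above 1.3 rad), for 0.2 s.
At the end, for the whole second after the job is handed in: the board rests in the notches (origin within 3 mm in height and 7 mm sideways of the seat point, level to 0.025 rad, at rest) and the catch is turned over it (more than 1.3 rad) (all of step 2 and linear speed of board below 0.01 m/s); the robot touches nothing.
It fails at once if the board is lifted (more than 12 mm above its sliding height) or tipped by more than 0.2 rad (z of board in the frame of seat above 0.02 m or angle between board's own z axis and vertical above 0.2 rad).
It fails at once if another thing on the bench is moved by more than 20 mm (distance of any of nut, nozzle, marker, gauge, tip_box from where it was at the start of the episode above 0.02 m).
It also fails if it takes over 58 s, if anything falls off the work surface, if the arm or the gripper's body presses on something with over 40 N, if the wrist force passes 120 N, or if a joint passes its speed limit or range.

### The arm

A 6-joint arm with a two-finger parallel gripper is mounted at the origin on a cart in front of the work surface, level with it; the furniture and walls round the work are solid. World frame = base frame: x ahead of the robot, y to its left, z up, the work surface at z = 0. Lengths are in m, angles in rad, forces in N, time in s.
With the tool pointing down it reaches from about 0.3 to 1 m from the base axis. Payload 5.1 kg.
Tool frame: the origin (TCP) lies on the mounting face of the last link; the fingertips stand 190 mm ahead of it and the grasp point (between the pads) lies 171 mm ahead of it (manip.tcp_to_grasp is the distance from the TCP to the grasp point, in m); z points along the fingers, y is the line along which they close (so a half turn about z gives the same grasp; the last joint's range is limited). The gripper opens to 95 mm and grips with 3 to 60 N. Pads are 20 mm wide; open, the fingers measure 119 mm over their backs; the gripper's body (75 mm by 180 mm) begins 59 mm behind the grasp point.
Start: joints at [-1.343, 0.124, 1.65, -0, 1.367, -0.083], TCP at [0.199, -0.619, 0.405] pointing down, gripper open.
Joint ranges: [-2.61, 2.61], [-1.02, 2.33], [0.03, 2.71], [-1.35, 4.49], [0.32, 2.68], [-2.91, 2.91]. Speed limits (rad/s): [2.57, 2.57, 3.14, 3.14, 3.14, 3.14].

### API

Orientations are given as a rotation vector (axis times angle).
In Python, from plant import state, optics, manip gives the robot as it stands.
- The arm moves only by the tool jog_arm, never from a script. Its argument "deltas" is a list of rows, each an object with "rotation": the turn, a rotation vector about the tool's x, y, z each as a share of pi rad, from -1 to 1, a list of three; "delta_pos": the shift along the tool's x, y, z each as a share of 0.15 m, from -1 to 1, a list of three; "grip": the closure, from 0 (fully open) to 1 (shut). In form: [{"rotation": [rx, ry, rz], "delta_pos": [x, y, z], "grip": grip}, ...]. A call has exactly 10 rows; each row is the pose to reach, as a shift and turn from the pose commanded when the call began, along the tool's axes at that moment, turning the shorter way round; what a row does not reach only later rows make up. A row lasts 1/12 s, in which the tool goes at most 41.7 mm and 7.16 degrees, less where a joint would pass 70% of its speed; a pose out of reach is approached as far as the arm can. A call with a number of a shift or a turn outside -1 to 1 is refused whole. A call with a gripper value outside its range is refused whole. The fingers move at their own pace and stop on an object; the grip force is fixed at half the most. Time passes only in rows, so rows that repeat a pose let the fingers close, or fill a call up. It gives the time, the measured TCP pose, the force, the opening and the grip force at its end, in the units of the state.
- state(): the state, without advancing time (a new reading comes with each control period).
- optics.read_camera(name): name is "scene" or "side" or "wrist"; returns a dict with "color" (384x512x3 uint8, red, green, blue), "mtx" (3x3 intrinsics, pixels), "xyz" and "attitude" of the camera in the world. Camera axes: x right, y down, z forward; pixel columns grow to the right and rows downward; lengths in m; the calibration is good to about 2 mm. The wrist camera is an equidistant fisheye: a pixel r from the principal point sees the ray r / f radians off the axis. A picture is of the moment at which its call begins. There is no depth.
- manip.finish_job(): hands the job in; it is judged then, once.
The state is a dict: "t": time; "joints": joint angles; "qvel": joint speeds; "effort": joint torques, N m; "ee_pos": TCP position; "eef_rot": TCP orientation; "force": force on the tool from outside, world axes, zero at the start; "moment": the same for the moment, N m; "width": finger opening in m; "grip_force": force on a finger pad.
Only numpy, scipy, OpenCV 4.12 (cv2) and the standard library are available. Lean on these libraries where they do the work, as an engineer would, in place of code of your own. Each camera call takes 0.05 s, during which the arm holds its last target. There are 200 camera calls.

## Working session

There is one attempt and no reset: what is moved stays moved. The work goes in short steps, Python scripts to look and compute and a tool call to move; the robot and the scene stay as the last step left them, time stands still between calls to the robot, and variables do not carry over. Pictures are saved under pics/ and viewed, at most 10 in all, crops included, and the job is handed in when it is done.

Besides the shell and the picture viewer there is one more tool, called after "Emit:" as name(argument=value, ...), one argument or row to a line, values as JSON. jog_arm: Moves the arm, as the interface text tells. Shift numbers are shares of 0.15 m and turn numbers shares of pi rad, none past 1 either way. Its arguments: {"type":"object","properties":{"deltas":{"type":"array","items":{"type":"object","properties":{"rotation":{"type":"array","items":{"type":"number","minimum":-1,"maximum":1}},"delta_pos":{"type":"array","items":{"type":"number","minimum":-1,"maximum":1}},"grip":{"type":"number"}}}}},"required":["deltas"]}

```bash
mkdir -p pics; cat > h.py <<'E'
import numpy as np,cv2
from scipy.spatial.transform import Rotation as R
from plant import state,optics,manip
def cam(n):
    c=optics.read_camera(n); return c
def save(c,f,s=1.5):
    cv2.imwrite(f,cv2.resize(c["color"][:,:,::-1],None,fx=s,fy=s))
def rot(c):
    a=np.array(c["attitude"]); return a if a.shape==(3,3) else R.from_rotvec(a).as_matrix()
def ray(c,u,v):
    d=np.linalg.inv(np.array(c["mtx"]))@[u,v,1]; return rot(c)@d
def plane(c,u,v,z):
    d=ray(c,u,v); o=np.array(c["xyz"]); return o+d*(z-o[2])/d[2]
def proj(c,p):
    q=rot(c).T@(np.array(p)-np.array(c["xyz"])); q=np.array(c["mtx"])@q; return q[:2]/q[2]
E
python3 - <<'E'
from h import *
for n in("scene","side"):
    c=cam(n);save(c,f"pics/{n}0.png");print(n,c["mtx"],c["xyz"],c["attitude"])
print(state())
E
```

```text
scene [[399.71547134   0.         254.34312947]
 [  0.         399.71547134 185.45573681]
 [  0.           0.           1.        ]] [0.1295792  0.90368367 0.59286362] [-0.78395294  2.46582087 -1.26827428]
side [[426.6129725    0.         251.53534118]
 [  0.         426.6129725  201.63041769]
 [  0.           0.           1.        ]] [0.41117476 1.27498462 0.53050311] [-0.16381014  2.60241974 -1.61866837]
{'t': 0.1, 'joints': array([-1.34258348e+00,  1.24426886e-01,  1.65152976e+00, -1.52126116e-05,
        1.36748619e+00, -8.25697587e-02]), 'qvel': array([ 1.33763559e-03, -1.77150438e-03, -2.52947618e-03,  9.73017099e-04,
       -3.05185902e-05, -1.18710740e-03]), 'effort': array([-3.70149522e-06, -4.18883014e+01, -3.61096036e+01,  7.76467589e-02,
        4.61765856e-02, -7.65084542e-05]), 'ee_pos': array([ 0.19871112, -0.61864537,  0.40362259]), 'eef_rot': array([-3.10191702e+00, -4.85933290e-01,  2.34649797e-04]), 'force': array([-0.72045895, -0.40684855,  0.49460241]), 'moment': array([ 0.00670662,  0.00945958, -0.02975922]), 'grip_force': 0.0, 'width': 0.09517052935629634}
```

View pics/scene0.png

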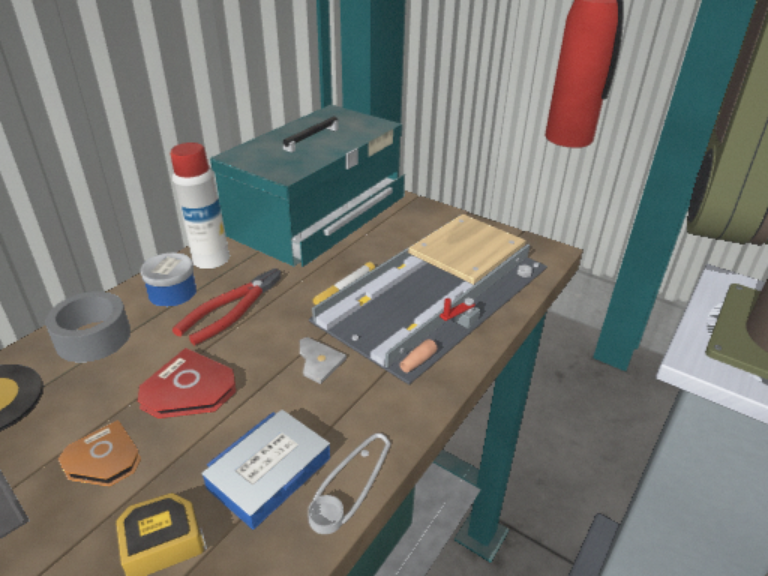

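View pics/side0.png

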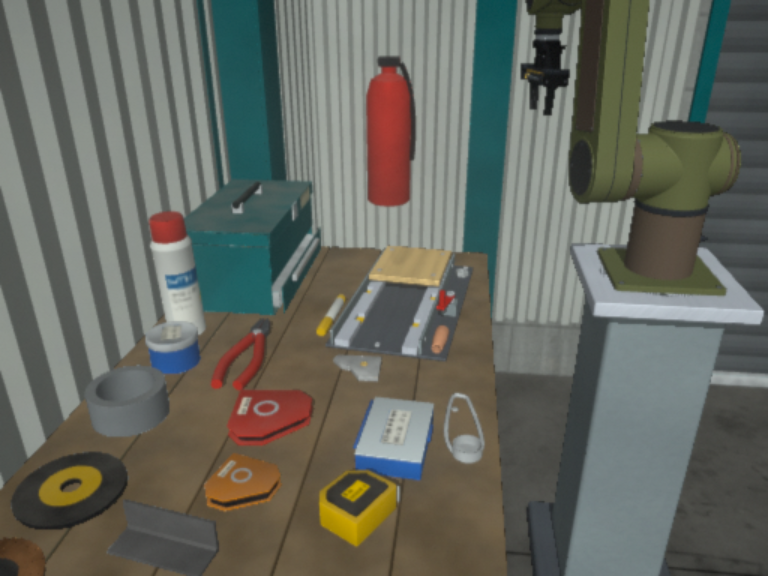

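```bash
python3 - <<'E'
from h import *
c=cam("scene");im=c["color"][135:260,200:385,::-1]
cv2.imwrite("pics/crop1.png",cv2.resize(im,None,fx=4.3,fy=4.3,interpolation=cv2.INTER_CUBIC))
# board: rays of contour to top plane
hsv=cv2.cvtColor(c["color"],cv2.COLOR_RGB2HSV)
m=cv2.inRange(hsv,(10,60,170),(28,200,255));m[:135]=0;m[:,:265]=0;m[195:]=0
m=cv2.morphologyEx(m,cv2.MORPH_OPEN,np.ones((3,3)))
k=max(cv2.findContours(m,0,1)[0],key=cv2.contourArea)[:,0]
print(cv2.approxPolyDP(k,4,True)[:,0].tolist())
P=np.array([plane(c,u,v,.04)[:2]*1000 for u,v in k],np.float32);print(cv2.minAreaRect(P))
# quick frame estimate
for u,v,z in((409,378,.006),(545,262,.006),(312,321,.006)):print(plane(c,u/1.5,v/1.5,z))
r=cv2.inRange(hsv,(0,180,90),(6,255,255))|cv2.inRange(hsv,(174,180,90),(180,255,255));r[:190]=0;r[225:]=0;r[:,:285]=0
print(np.argwhere(r)[:,::-1].min(0),np.argwhere(r)[:,::-1].max(0))
E
```

```text
[[273, 164], [315, 188], [348, 159], [307, 143], [308, 148]]
((497.73431396484375, 105.55987548828125), (170.35267639160156, 138.6056365966797), 83.24583435058594)
[0.42352741 0.39974392 0.006     ]
[0.38238738 0.0233164  0.006     ]
[0.60810636 0.3845775  0.006     ]
[294 200] [315 212]
```

View pics/crop1.png

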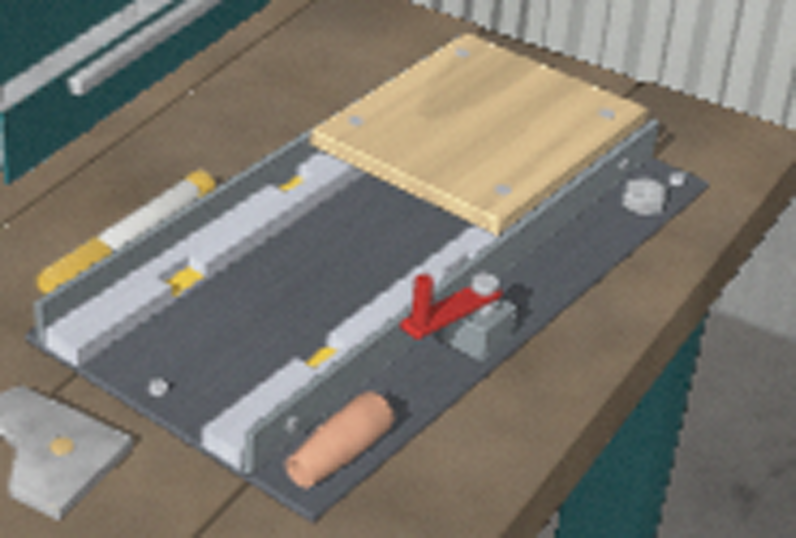

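```bash
cat >> h.py <<'E'
def F2W(f,p):
    x,y,a=f[:3]; p=np.array(p,float); return np.array([x+np.cos(a)*p[0]-np.sin(a)*p[1],y+np.sin(a)*p[0]+np.cos(a)*p[1],p[2]])
E
python3 - <<'E'
from h import *
from scipy.optimize import least_squares
c=cam("scene")
fr=[((315,520),(.19,.1,.006)),((708,182),(-.19,.1,.006)),((27,338),(.19,-.1,.006)),((486,282),(.03,.097,.046)),
((45,328),(.19,-.068,.018)),((80,347),(.19,-.044,.018)),((203,437),(.19,.044,.018))]
bd=[((312,130),(.08,-.068)),((470,35),(-.08,-.068)),((657,106),(-.08,.068)),((497,222),(.08,.068))]
px=lambda q:np.array([200+(q[0]+.5)/4.3-.5,135+(q[1]+.5)/4.3-.5])
def res(f):
    r=[proj(c,F2W(f,p))-px(q) for q,p in fr]+[proj(c,F2W(f,(p[0]+f[3],p[1],.04)))-px(q) for q,p in bd]
    return np.ravel(r)
s=least_squares(res,[.5,.2,1.7,-.1],loss="soft_l1");f=s.x;print(f,np.round(s.fun if 0 else res(f).reshape(-1,2),1))
# catch pin: top of pin centre at z=.068, base
for q,z in(((424,278),.068),((420,328),.041)):
    w=plane(c,*px(q),z)[:2]-F2W(f,(.03,.097,0))[:2]
    d=np.array([[np.cos(f[2]),np.sin(f[2])],[-np.sin(f[2]),np.cos(f[2])]])@w;print("pin rel pivot in frame",d,-np.arctan2(d[1],d[0]))
np.save("f.npy",f)
for n,p in dict(push=(f[3]-.08,0,0),seat=(.05,0,.01),pivot=(.03,.097,0),xend=(.19,0,0),mend=(-.19,0,0)).items():print(n,F2W(f,p))
E
```

```text
[ 0.50740885  0.20621726  1.45146153 -0.10649917] [[-5.1 -3. ]
 [-3.  -1.6]
 [-4.5 -3.1]
 [ 1.1  0.7]
 [ 0.6  1.3]
 [-0.   1.6]
 [ 0.7 -0.8]
 [ 0.4  0.6]
 [ 0.2 -0.2]
 [-0.5  1.1]
 [ 1.8  0.6]]
pin rel pivot in frame [ 0.04288265 -0.01315063] 0.2975607455157313
pin rel pivot in frame [ 0.04796461 -0.00921847] 0.18987790358863157
push [0.48520579 0.02104447 0.        ]
seat [0.51336143 0.25586167 0.01      ]
pivot [0.41467026 0.24755193 0.        ]
xend [0.53002868 0.39486599 0.        ]
mend [0.48478901 0.01756853 0.        ]
```

```bash
python3 - <<'E'
from h import *
from scipy.optimize import least_squares
c=cam("scene")
fr=[((315,520),(.19,.115,.006)),((708,182),(-.19,.115,.006)),((27,338),(.19,-.085,.006)),((486,282),(.03,.097,.046)),
((45,328),(.19,-.068,.018)),((80,347),(.19,-.044,.018)),((203,437),(.19,.044,.018))]
bd=[((312,130),(.08,-.068)),((470,35),(-.08,-.068)),((657,106),(-.08,.068)),((497,222),(.08,.068))]
px=lambda q:np.array([200+(q[0]+.5)/4.3-.5,135+(q[1]+.5)/4.3-.5])
def res(f):
    r=[proj(c,F2W(f,p))-px(q) for q,p in fr]+[proj(c,F2W(f,(p[0]+f[3],p[1]+f[4],.04)))-px(q) for q,p in bd]
    return np.ravel(r)
s=least_squares(res,[.5,.2,1.5,-.1,0],loss="soft_l1");f=s.x;print(f,np.round(res(f).reshape(-1,2),1).tolist())
for q,z in(((424,278),.068),((420,328),.041)):
    w=plane(c,*px(q),z)[:2]-F2W(f,(.03,.097,0))[:2]
    d=np.array([[np.cos(f[2]),np.sin(f[2])],[-np.sin(f[2]),np.cos(f[2])]])@w;print("pin rel pivot in frame",d,-np.arctan2(d[1],d[0]))
np.save("f.npy",f)
for n,p in dict(push=(f[3]-.08,0,0),seat=(.05,0,.01),pivot=(.03,.097,0),xend=(.19,0,0),mend=(-.19,0,0)).items():print(n,F2W(f,p))
print(R.from_rotvec(state()["eef_rot"]).as_matrix())
E
```

```text
[ 5.10117977e-01  2.05349416e-01  1.45395440e+00 -1.07336343e-01
  6.93354641e-04] [[0.0, -0.2], [1.2, 0.0], [-0.7, -0.7], [0.3, 0.0], [0.0, 0.8], [-0.6, 1.0], [0.1, -1.5], [0.1, 0.1], [-0.3, -0.7], [-1.0, 0.5], [1.4, -0.0]]
pin rel pivot in frame [ 0.04363756 -0.01054075] 0.2370121590542808
pin rel pivot in frame [ 0.0487293  -0.00662127] 0.13505151528110595
push [0.48827901 0.01929038 0.        ]
seat [0.51594679 0.2550085  0.01      ]
pivot [0.41727664 0.24645277 0.        ]
xend [0.53226747 0.39405395 0.        ]
mend [0.48796849 0.01664488 0.        ]
[[ 9.52083297e-01  3.05838754e-01 -2.27663986e-04]
 [ 3.05838830e-01 -9.52082830e-01  9.45879303e-04]
 [ 7.25315750e-05 -9.70184373e-04 -9.99999527e-01]]
```

Emit:
jog_arm(
  deltas=[
    {"rotation": [0, 0, 0.035], "delta_pos": [0.15, -0.15, 0], "grip": 1},
    {"rotation": [0, 0, 0.07], "delta_pos": [0.3, -0.3, 0], "grip": 1},
    {"rotation": [0, 0, 0.1], "delta_pos": [0.45, -0.45, 0], "grip": 1},
    {"rotation": [0, 0, 0.136], "delta_pos": [0.6, -0.6, 0], "grip": 1},
    {"rotation": [0, 0, 0.136], "delta_pos": [0.75, -0.75, 0], "grip": 1},
    {"rotation": [0, 0, 0.136], "delta_pos": [0.9, -0.9, 0], "grip": 1},
    {"rotation": [0, 0, 0.136], "delta_pos": [1, -1, 0], "grip": 1},
    {"rotation": [0, 0, 0.136], "delta_pos": [1, -1, 0], "grip": 1},
    {"rotation": [0, 0, 0.136], "delta_pos": [1, -1, 0], "grip": 1},
    {"rotation": [0, 0, 0.136], "delta_pos": [1, -1, 0], "grip": 1},
  ],
)

```text
t: 1.08
ee_pos: [0.2955, -0.4306, 0.4049]
eef_rot: [3.136, -0.183, -0.0]
force: [-0.1, -0.1, 0.4]
width: 0.0337
grip_force: 0.0
```

Emit:
jog_arm(
  deltas=[
    {"rotation": [0, 0, 0], "delta_pos": [0.05, -0.15, 0], "grip": 1},
    {"rotation": [0, 0, 0], "delta_pos": [0.1, -0.3, 0], "grip": 1},
    {"rotation": [0, 0, 0], "delta_pos": [0.15, -0.45, 0], "grip": 1},
    {"rotation": [0, 0, 0], "delta_pos": [0.2, -0.6, 0], "grip": 1},
    {"rotation": [0, 0, 0], "delta_pos": [0.25, -0.75, 0], "grip": 1},
    {"rotation": [0, 0, 0], "delta_pos": [0.3, -0.9, 0], "grip": 1},
    {"rotation": [0, 0, 0], "delta_pos": [0.31, -0.95, 0], "grip": 1},
    {"rotation": [0, 0, 0], "delta_pos": [0.31, -0.95, 0], "grip": 1},
    {"rotation": [0, 0, 0], "delta_pos": [0.31, -0.95, 0], "grip": 1},
    {"rotation": [0, 0, 0], "delta_pos": [0.31, -0.95, 0], "grip": 1},
  ],
)

```text
t: 1.92
ee_pos: [0.3581, -0.2952, 0.4048]
eef_rot: [3.136, -0.185, -0.001]
force: [-0.2, 0.0, 0.6]
width: 0.0005
grip_force: 0.0
```

Emit:
jog_arm(
  deltas=[
    {"rotation": [0, 0, 0], "delta_pos": [0.05, -0.15, 0], "grip": 1},
    {"rotation": [0, 0, 0], "delta_pos": [0.1, -0.3, 0], "grip": 1},
    {"rotation": [0, 0, 0], "delta_pos": [0.15, -0.45, 0], "grip": 1},
    {"rotation": [0, 0, 0], "delta_pos": [0.2, -0.6, 0], "grip": 1},
    {"rotation": [0, 0, 0], "delta_pos": [0.25, -0.75, 0], "grip": 1},
    {"rotation": [0, 0, 0], "delta_pos": [0.3, -0.9, 0], "grip": 1},
    {"rotation": [0, 0, 0], "delta_pos": [0.31, -0.95, 0], "grip": 1},
    {"rotation": [0, 0, 0], "delta_pos": [0.31, -0.95, 0], "grip": 1},
    {"rotation": [0, 0, 0], "delta_pos": [0.31, -0.95, 0], "grip": 1},
    {"rotation": [0, 0, 0], "delta_pos": [0.31, -0.95, 0], "grip": 1},
  ],
)

```text
t: 2.75
ee_pos: [0.4209, -0.159, 0.4047]
eef_rot: [3.136, -0.185, -0.0]
force: [1.0, -0.4, 0.1]
width: 0.0004
grip_force: 0.0
```

Emit:
jog_arm(
  deltas=[
    {"rotation": [0, 0, 0], "delta_pos": [0.05, -0.15, 0], "grip": 1},
    {"rotation": [0, 0, 0], "delta_pos": [0.1, -0.3, 0.1], "grip": 1},
    {"rotation": [0, 0, 0], "delta_pos": [0.15, -0.45, 0.2], "grip": 1},
    {"rotation": [0, 0, 0], "delta_pos": [0.2, -0.6, 0.3], "grip": 1},
    {"rotation": [0, 0, 0], "delta_pos": [0.25, -0.75, 0.4], "grip": 1},
    {"rotation": [0, 0, 0], "delta_pos": [0.3, -0.9, 0.5], "grip": 1},
    {"rotation": [0, 0, 0], "delta_pos": [0.305, -0.95, 0.6], "grip": 1},
    {"rotation": [0, 0, 0], "delta_pos": [0.305, -0.95, 0.67], "grip": 1},
    {"rotation": [0, 0, 0], "delta_pos": [0.305, -0.95, 0.67], "grip": 1},
    {"rotation": [0, 0, 0], "delta_pos": [0.305, -0.95, 0.67], "grip": 1},
  ],
)

```text
t: 3.58
ee_pos: [0.4829, -0.0228, 0.3038]
eef_rot: [3.136, -0.185, -0.002]
force: [-0.2, -0.7, 0.0]
width: 0.0007
grip_force: 0.0
```

Emit:
jog_arm(
  deltas=[
    {"rotation": [0, 0, 0], "delta_pos": [0, 0, 0.1], "grip": 1},
    {"rotation": [0, 0, 0], "delta_pos": [0, 0, 0.2], "grip": 1},
    {"rotation": [0, 0, 0], "delta_pos": [0, 0, 0.3], "grip": 1},
    {"rotation": [0, 0, 0], "delta_pos": [0, 0, 0.4], "grip": 1},
    {"rotation": [0, 0, 0], "delta_pos": [0, 0, 0.45], "grip": 1},
    {"rotation": [0, 0, 0], "delta_pos": [0, 0, 0.5], "grip": 1},
    {"rotation": [0, 0, 0], "delta_pos": [0, 0, 0.55], "grip": 1},
    {"rotation": [0, 0, 0], "delta_pos": [0, 0, 0.6], "grip": 1},
    {"rotation": [0, 0, 0], "delta_pos": [0, 0, 0.6], "grip": 1},
    {"rotation": [0, 0, 0], "delta_pos": [0, 0, 0.6], "grip": 1},
  ],
)

```text
t: 4.42
ee_pos: [0.4832, -0.0218, 0.2141]
eef_rot: [-3.136, 0.183, 0.001]
force: [0.9, -0.0, 0.3]
width: 0.0004
grip_force: 0.0
```

```bash
python3 - <<'E'
from h import *
save(cam("side"),"pics/s2.png");print(state()["ee_pos"],state()["force"])
E
```

```text
[ 0.48339245 -0.02174592  0.21457373] [ 0.21233656 -0.17270877 -0.04554734]
```

View pics/s2.png

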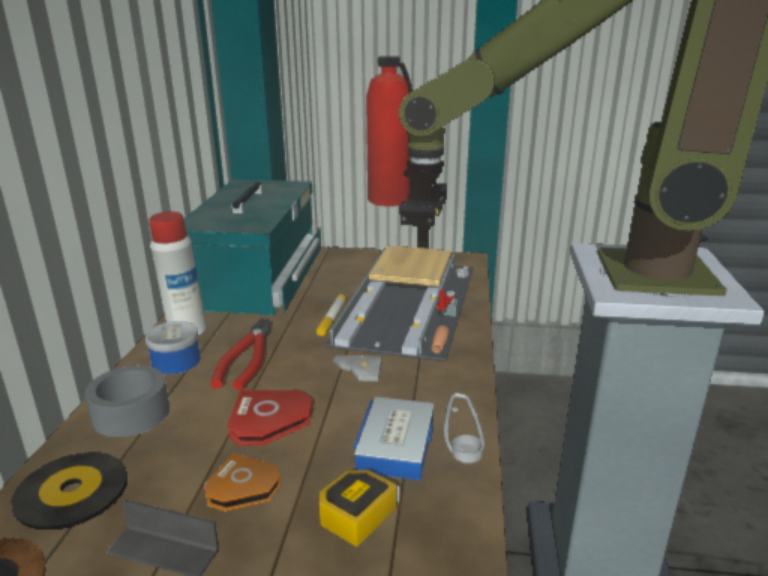

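Emit:
jog_arm(
  deltas=[
    {"rotation": [0, 0, 0], "delta_pos": [0, -0.06, 0], "grip": 1},
    {"rotation": [0, 0, 0], "delta_pos": [0, -0.12, 0], "grip": 1},
    {"rotation": [0, 0, 0], "delta_pos": [0, -0.18, 0], "grip": 1},
    {"rotation": [0, 0, 0], "delta_pos": [0, -0.24, 0], "grip": 1},
    {"rotation": [0, 0, 0], "delta_pos": [0, -0.3, 0], "grip": 1},
    {"rotation": [0, 0, 0], "delta_pos": [0, -0.36, 0], "grip": 1},
    {"rotation": [0, 0, 0], "delta_pos": [0, -0.42, 0], "grip": 1},
    {"rotation": [0, 0, 0], "delta_pos": [0, -0.48, 0], "grip": 1},
    {"rotation": [0, 0, 0], "delta_pos": [0, -0.54, 0], "grip": 1},
    {"rotation": [0, 0, 0], "delta_pos": [0, -0.6, 0], "grip": 1},
  ],
)

```text
t: 5.3
ee_pos: [0.4939, 0.0685, 0.2146]
eef_rot: [3.136, -0.183, 0.001]
force: [-1.0, -4.2, 4.2]
width: 0.0007
grip_force: 2.1
```

Emit:
jog_arm(
  deltas=[
    {"rotation": [0, 0, 0], "delta_pos": [0, -0.05, 0], "grip": 1},
    {"rotation": [0, 0, 0], "delta_pos": [0, -0.1, 0], "grip": 1},
    {"rotation": [0, 0, 0], "delta_pos": [0, -0.15, 0], "grip": 1},
    {"rotation": [0, 0, 0], "delta_pos": [0, -0.2, 0], "grip": 1},
    {"rotation": [0, 0, 0], "delta_pos": [0, -0.25, 0], "grip": 1},
    {"rotation": [0, 0, 0], "delta_pos": [0, -0.3, 0], "grip": 1},
    {"rotation": [0, 0, 0], "delta_pos": [0, -0.34, 0], "grip": 1},
    {"rotation": [0, 0, 0], "delta_pos": [0, -0.37, 0], "grip": 1},
    {"rotation": [0, 0, 0], "delta_pos": [0, -0.4, 0], "grip": 1},
    {"rotation": [0, 0, 0], "delta_pos": [0, -0.4, 0], "grip": 1},
  ],
)

```text
t: 6.13
ee_pos: [0.5005, 0.1282, 0.214]
eef_rot: [-3.135, 0.183, 0.001]
force: [0.3, -0.6, 0.6]
width: 0.0005
grip_force: 0.0
```

```bash
cat >> h.py <<'E'
def board(c,zt=.04):
    hsv=cv2.cvtColor(c["color"],cv2.COLOR_RGB2HSV)
    m=cv2.inRange(hsv,(10,60,170),(28,200,255));m[:135]=0;m[:,:230]=0;m[225:]=0
    return cv2.morphologyEx(m,cv2.MORPH_OPEN,np.ones((3,3)))
E
python3 - <<'E'
from h import *
c=cam("scene");im=c["color"][135:260,200:385,::-1]
cv2.imwrite("pics/crop2.png",cv2.resize(im,None,fx=4.3,fy=4.3,interpolation=cv2.INTER_CUBIC))
f=np.load("f.npy");p=state()["ee_pos"];d=p[:2]-f[:2];a=f[2]
print("tip frame",d@[np.cos(a),np.sin(a)],d@[-np.sin(a),np.cos(a)],state()["force"])
E
```

```text
tip frame -0.07804376365556727 0.0006912985075016573 [ 0.42442406 -0.30469985 -0.50232025]
```

View pics/crop2.png

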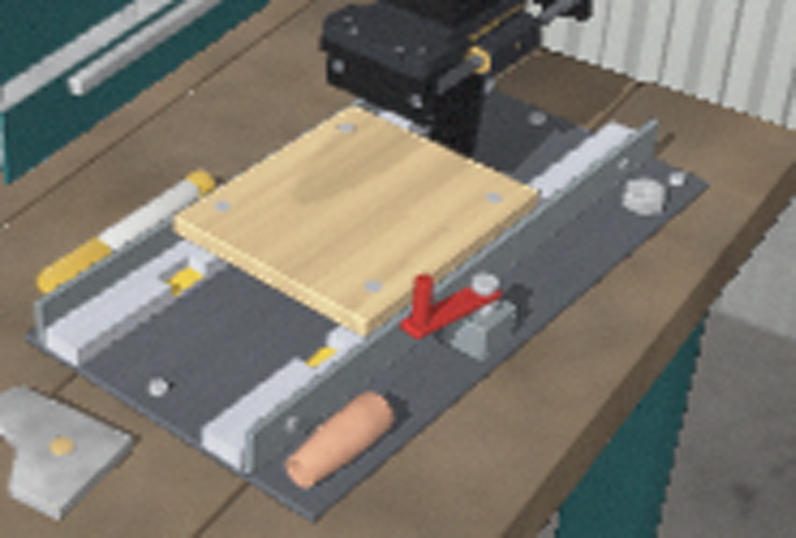

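Emit:
jog_arm(
  deltas=[
    {"rotation": [0, 0, 0], "delta_pos": [0, -0.02, 0], "grip": 1},
    {"rotation": [0, 0, 0], "delta_pos": [0, -0.04, 0], "grip": 1},
    {"rotation": [0, 0, 0], "delta_pos": [0, -0.06, 0], "grip": 1},
    {"rotation": [0, 0, 0], "delta_pos": [0, -0.08, 0], "grip": 1},
    {"rotation": [0, 0, 0], "delta_pos": [0, -0.1, 0], "grip": 1},
    {"rotation": [0, 0, 0], "delta_pos": [0, -0.12, 0], "grip": 1},
    {"rotation": [0, 0, 0], "delta_pos": [0, -0.14, 0], "grip": 1},
    {"rotation": [0, 0, 0], "delta_pos": [0, -0.16, 0], "grip": 1},
    {"rotation": [0, 0, 0], "delta_pos": [0, -0.18, 0], "grip": 1},
    {"rotation": [0, 0, 0], "delta_pos": [0, -0.19, 0], "grip": 1},
  ],
)

```text
t: 7.02
ee_pos: [0.504, 0.156, 0.2143]
eef_rot: [-3.136, 0.182, -0.0]
force: [-0.3, -1.6, -0.8]
width: 0.0003
grip_force: 0.7
```

Emit:
jog_arm(
  deltas=[
    {"rotation": [0, 0, 0], "delta_pos": [0, -0.006, 0], "grip": 1},
    {"rotation": [0, 0, 0], "delta_pos": [0, -0.012, 0], "grip": 1},
    {"rotation": [0, 0, 0], "delta_pos": [0, -0.018, 0], "grip": 1},
    {"rotation": [0, 0, 0], "delta_pos": [0, -0.024, 0], "grip": 1},
    {"rotation": [0, 0, 0], "delta_pos": [0, -0.03, 0], "grip": 1},
    {"rotation": [0, 0, 0], "delta_pos": [0, -0.036, 0], "grip": 1},
    {"rotation": [0, 0, 0], "delta_pos": [0, -0.042, 0], "grip": 1},
    {"rotation": [0, 0, 0], "delta_pos": [0, -0.045, 0], "grip": 1},
    {"rotation": [0, 0, 0], "delta_pos": [0, -0.045, 0], "grip": 1},
    {"rotation": [0, 0, 0], "delta_pos": [0, -0.045, 0], "grip": 1},
  ],
)

```text
t: 7.85
ee_pos: [0.5049, 0.1625, 0.2145]
eef_rot: [-3.135, 0.183, -0.001]
force: [0.4, 0.1, 0.2]
width: 0.0003
grip_force: 0.0
```

```bash
python3 - <<'E'
from h import *
c=cam("scene");im=c["color"][135:260,200:385,::-1]
cv2.imwrite("pics/crop3.png",cv2.resize(im,None,fx=4.3,fy=4.3,interpolation=cv2.INTER_CUBIC))
f=np.load("f.npy");p=state()["ee_pos"];d=p[:2]-f[:2];a=f[2]
print("tip frame",d@[np.cos(a),np.sin(a)],d@[-np.sin(a),np.cos(a)],state()["force"])
for z in(.032,.04):print(z,[((proj(c,F2W(f,(.05+s*.08,t*.068,z)))-[200,135])*4.3).round().tolist() for s,t in((1,1),(1,-1),(-1,1))])
E
```

```text
tip frame -0.0431515842733262 0.00020311169184709208 [-0.91216077  0.06127549  0.21047907]
0.032 [[319.0, 369.0], [124.0, 257.0], [502.0, 229.0]]
0.04 [[320.0, 357.0], [123.0, 245.0], [503.0, 218.0]]
```

View pics/crop3.png

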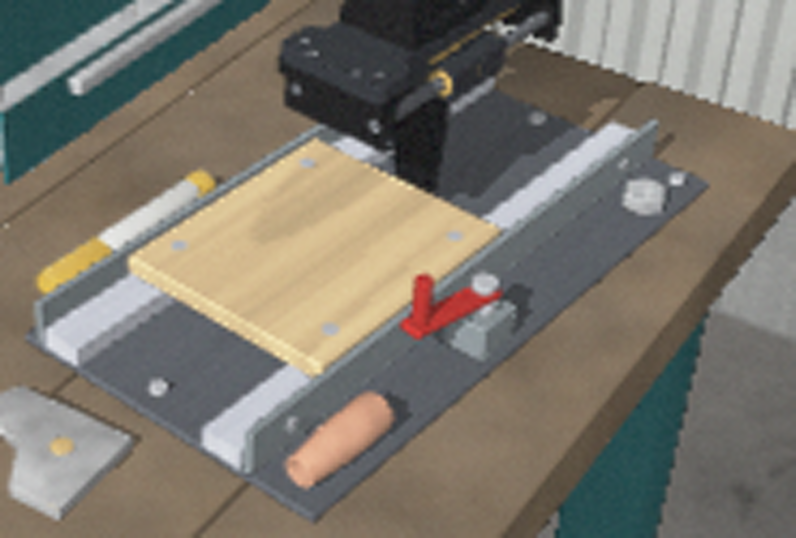

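Emit:
jog_arm(
  deltas=[
    {"rotation": [0, 0, 0], "delta_pos": [0, 0.1, 0], "grip": 1},
    {"rotation": [0, 0, 0], "delta_pos": [0, 0.1, -0.25], "grip": 1},
    {"rotation": [0, 0, -0.035], "delta_pos": [0, 0.1, -0.5], "grip": 1},
    {"rotation": [0, 0, -0.07], "delta_pos": [0, 0.1, -0.75], "grip": 1},
    {"rotation": [0, 0, -0.105], "delta_pos": [-0.15, -0.12, -0.8], "grip": 1},
    {"rotation": [0, 0, -0.14], "delta_pos": [-0.3, -0.34, -0.8], "grip": 1},
    {"rotation": [0, 0, -0.175], "delta_pos": [-0.45, -0.56, -0.8], "grip": 1},
    {"rotation": [0, 0, -0.21], "delta_pos": [-0.6, -0.78, -0.8], "grip": 1},
    {"rotation": [0, 0, -0.24], "delta_pos": [-0.725, -0.92, -0.8], "grip": 1},
    {"rotation": [0, 0, -0.25], "delta_pos": [-0.725, -0.92, -0.8], "grip": 1},
  ],
)

```text
t: 8.73
ee_pos: [0.4103, 0.3153, 0.3346]
eef_rot: [-2.961, -1.043, -0.0]
force: [-0.6, -0.6, -0.6]
width: 0.0006
grip_force: 0.0
```

```bash
python3 - <<'E'
from h import *
c=cam("scene");im=c["color"][135:260,200:385,::-1]
cv2.imwrite("pics/crop4.png",cv2.resize(im,None,fx=4.3,fy=4.3,interpolation=cv2.INTER_CUBIC))
f=np.load("f.npy");s=state();p=s["ee_pos"];d=p[:2]-f[:2];a=f[2]
print("tip frame",d@[np.cos(a),np.sin(a)],d@[-np.sin(a),np.cos(a)],p[2],s["force"],s["joints"])
print((R.from_rotvec([0,0,-a])*R.from_rotvec(s["eef_rot"])).as_matrix().round(3))
E
```

```text
tip frame 0.09642975529204706 0.11091562380081259 0.3345246776844528 [ 0.34761367 -1.30166087  0.56323412] [ 5.48328203e-01 -1.17263296e-01  2.01297841e+00  7.06151649e-04
  1.24525774e+00  1.44282599e+00]
[[ 0.712 -0.702  0.001]
 [-0.702 -0.712 -0.   ]
 [ 0.001 -0.001 -1.   ]]
```

View pics/crop4.png

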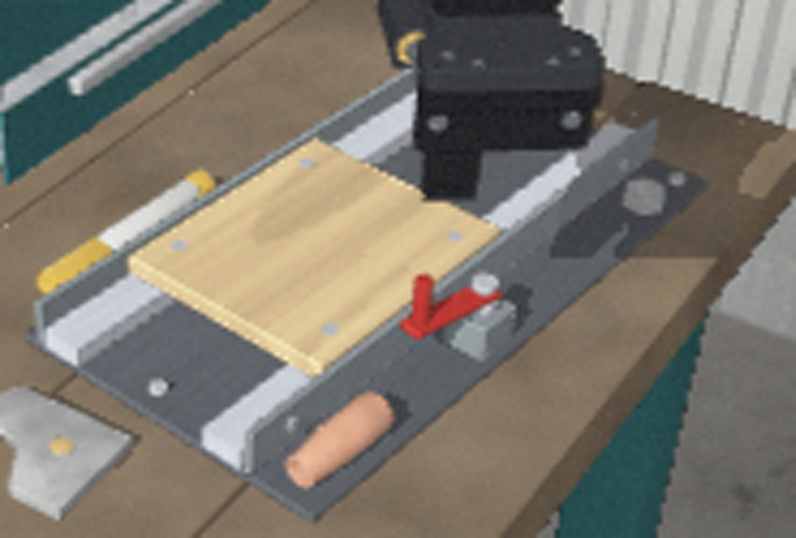

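Emit:
jog_arm(
  deltas=[
    {"rotation": [0, 0, 0], "delta_pos": [0, 0, 0.15], "grip": 1},
    {"rotation": [0, 0, 0], "delta_pos": [0, 0, 0.3], "grip": 1},
    {"rotation": [0, 0, 0], "delta_pos": [0, 0, 0.45], "grip": 1},
    {"rotation": [0, 0, 0], "delta_pos": [0, 0, 0.55], "grip": 1},
    {"rotation": [0, 0, 0], "delta_pos": [0, 0, 0.6], "grip": 1},
    {"rotation": [0, 0, 0], "delta_pos": [0, 0, 0.615], "grip": 1},
    {"rotation": [0, 0, 0], "delta_pos": [0, 0, 0.615], "grip": 1},
    {"rotation": [0, 0, 0], "delta_pos": [0, 0.03, 0.615], "grip": 1},
    {"rotation": [0, 0, 0], "delta_pos": [0, 0.06, 0.615], "grip": 1},
    {"rotation": [0, 0, 0], "delta_pos": [0, 0.08, 0.615], "grip": 1},
  ],
)

```text
t: 9.62
ee_pos: [0.421, 0.3024, 0.2434]
eef_rot: [-2.967, -1.031, -0.004]
force: [-0.5, -0.3, -0.3]
width: 0.0002
grip_force: 0.0
```

Emit:
jog_arm(
  deltas=[
    {"rotation": [0, 0, 0], "delta_pos": [0, 0.02, 0], "grip": 1},
    {"rotation": [0, 0, 0], "delta_pos": [0.015, 0.045, 0], "grip": 1},
    {"rotation": [0, 0, 0], "delta_pos": [0.029, 0.073, 0], "grip": 1},
    {"rotation": [0, 0, 0], "delta_pos": [0.037, 0.1, 0], "grip": 1},
    {"rotation": [0, 0, 0], "delta_pos": [0.045, 0.131, 0], "grip": 1},
    {"rotation": [0, 0, 0], "delta_pos": [0.048, 0.16, 0], "grip": 1},
    {"rotation": [0, 0, 0], "delta_pos": [0.051, 0.19, 0], "grip": 1},
    {"rotation": [0, 0, 0], "delta_pos": [0.047, 0.22, 0], "grip": 1},
    {"rotation": [0, 0, 0], "delta_pos": [0.043, 0.25, 0], "grip": 1},
    {"rotation": [0, 0, 0], "delta_pos": [0.043, 0.25, 0], "grip": 1},
  ],
)

```text
t: 10.45
ee_pos: [0.4488, 0.2763, 0.2418]
eef_rot: [2.967, 1.03, -0.001]
force: [0.3, 0.5, 0.2]
width: 0.0004
grip_force: 0.0
```

```bash
python3 - <<'E'
from h import *
c=cam("scene");im=c["color"][135:260,200:385,::-1]
cv2.imwrite("pics/crop5.png",cv2.resize(im,None,fx=4.3,fy=4.3,interpolation=cv2.INTER_CUBIC))
f=np.load("f.npy");s=state();p=s["ee_pos"];d=p[:2]-f[:2];a=f[2]
print("tip frame",d@[np.cos(a),np.sin(a)],d@[-np.sin(a),np.cos(a)],p[2],s["force"])
E
```

```text
tip frame 0.06342803389502319 0.06943226548195472 0.24166646765304994 [ 0.73509217 -0.5254889  -0.06074585]
```

View pics/crop5.png

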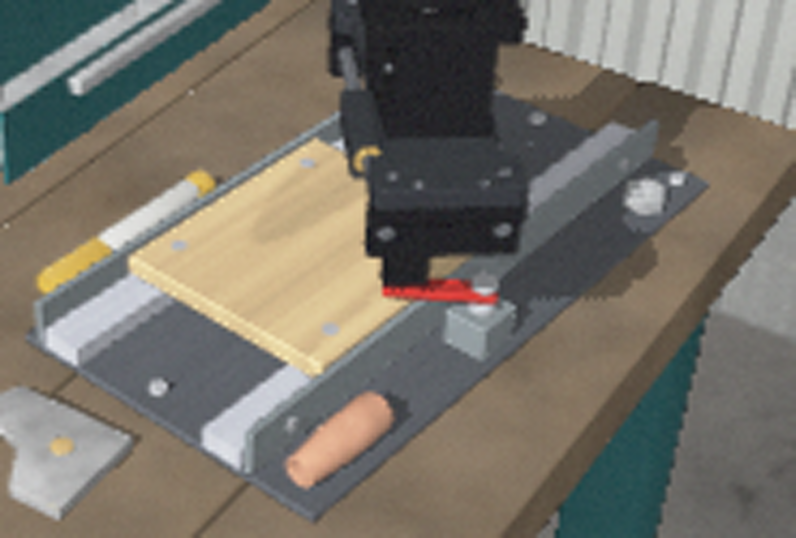

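Emit:
jog_arm(
  deltas=[
    {"rotation": [0, 0, 0], "delta_pos": [-0.009, 0.028, 0], "grip": 1},
    {"rotation": [0, 0, 0], "delta_pos": [-0.019, 0.056, 0], "grip": 1},
    {"rotation": [0, 0, 0], "delta_pos": [-0.033, 0.082, 0], "grip": 1},
    {"rotation": [0, 0, 0], "delta_pos": [-0.049, 0.108, 0], "grip": 1},
    {"rotation": [0, 0, 0], "delta_pos": [-0.065, 0.128, 0], "grip": 1},
    {"rotation": [0, 0, 0], "delta_pos": [-0.075, 0.14, 0], "grip": 1},
    {"rotation": [0, 0, 0], "delta_pos": [-0.082, 0.147, 0], "grip": 1},
    {"rotation": [0, 0, 0], "delta_pos": [-0.085, 0.15, 0], "grip": 1},
    {"rotation": [0, 0, 0], "delta_pos": [-0.085, 0.15, 0], "grip": 1},
    {"rotation": [0, 0, 0], "delta_pos": [-0.085, 0.15, 0], "grip": 1},
  ],
)

```text
t: 11.33
ee_pos: [0.4524, 0.2515, 0.2419]
eef_rot: [2.967, 1.031, -0.001]
force: [-0.0, 0.3, 1.1]
width: 0.0005
grip_force: 0.1
```

Emit:
jog_arm(
  deltas=[
    {"rotation": [0, 0, 0], "delta_pos": [-0.004, 0.004, 0], "grip": 1},
    {"rotation": [0, 0, 0], "delta_pos": [-0.008, 0.008, 0], "grip": 1},
    {"rotation": [0, 0, 0], "delta_pos": [-0.012, 0.012, 0], "grip": 1},
    {"rotation": [0, 0, 0], "delta_pos": [-0.016, 0.016, 0], "grip": 1},
    {"rotation": [0, 0, 0], "delta_pos": [-0.019, 0.019, 0], "grip": 1},
    {"rotation": [0, 0, 0], "delta_pos": [-0.019, 0.019, 0], "grip": 1},
    {"rotation": [0, 0, 0], "delta_pos": [-0.019, 0.019, 0], "grip": 1},
    {"rotation": [0, 0, 0], "delta_pos": [-0.019, 0.019, 0], "grip": 1},
    {"rotation": [0, 0, 0], "delta_pos": [-0.019, 0.019, 0], "grip": 1},
    {"rotation": [0, 0, 0], "delta_pos": [-0.019, 0.019, 0], "grip": 1},
  ],
)

```text
t: 12.17
ee_pos: [0.452, 0.2476, 0.242]
eef_rot: [2.967, 1.031, -0.0]
force: [-0.2, -0.3, 0.6]
width: 0.0006
grip_force: 0.4
```

Emit:
jog_arm(
  deltas=[
    {"rotation": [0, 0, 0], "delta_pos": [0.04, -0.08, 0], "grip": 1},
    {"rotation": [0, 0, 0], "delta_pos": [0.08, -0.16, 0], "grip": 1},
    {"rotation": [0, 0, 0], "delta_pos": [0.08, -0.16, -0.2], "grip": 1},
    {"rotation": [0, 0, 0], "delta_pos": [0.08, -0.16, -0.4], "grip": 1},
    {"rotation": [0, 0, 0], "delta_pos": [0.08, -0.16, -0.6], "grip": 1},
    {"rotation": [0, 0, 0], "delta_pos": [0.08, -0.16, -0.8], "grip": 1},
    {"rotation": [0, 0, 0], "delta_pos": [0.08, -0.16, -1], "grip": 1},
    {"rotation": [0, 0, 0], "delta_pos": [0.08, -0.16, -1], "grip": 1},
    {"rotation": [0, 0, 0], "delta_pos": [0.08, -0.16, -1], "grip": 1},
    {"rotation": [0, 0, 0], "delta_pos": [0.08, -0.16, -1], "grip": 1},
  ],
)

```text
t: 13.0
ee_pos: [0.4463, 0.2737, 0.3913]
eef_rot: [2.967, 1.031, -0.001]
force: [-0.5, -0.1, -1.0]
width: 0.0004
grip_force: 0.0
```

```bash
python3 - <<'E'
from h import *
c=cam("scene");im=c["color"][135:260,200:385,::-1]
cv2.imwrite("pics/crop6.png",cv2.resize(im,None,fx=4.3,fy=4.3,interpolation=cv2.INTER_CUBIC))
f=np.load("f.npy");s=state();p=s["ee_pos"];d=p[:2]-f[:2];a=f[2]
print("tip frame",d@[np.cos(a),np.sin(a)],d@[-np.sin(a),np.cos(a)],p[2],s["force"])
for t in(1.2,1.4,1.57):print(t,[((proj(c,F2W(f,(.03+.045*np.cos(t),.097-.045*np.sin(t),z)))-[200,135])*4.3).round().tolist() for z in(.041,.068)])
E
```

```text
tip frame 0.06034644282208419 0.071501178672153 0.39031688899502065 [-0.51100005 -0.12642767 -0.94139758]
1.2 [[401.0, 269.0], [405.0, 227.0]]
1.4 [[407.0, 259.0], [411.0, 218.0]]
1.57 [[415.0, 253.0], [419.0, 212.0]]
```

View pics/crop6.png

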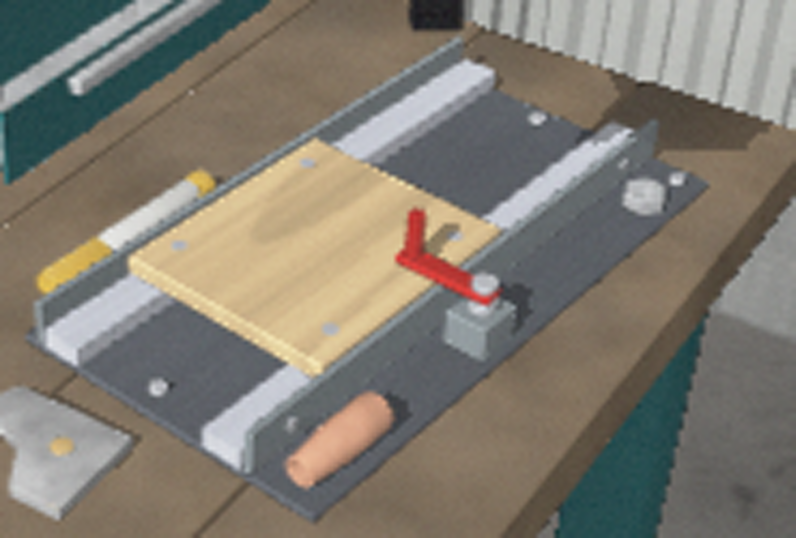

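```bash
python3 -c "
from plant import manip
print(manip.finish_job())"
```

```text
the job is handed in; nothing more can be done
None
```

The board dropped into the notches and looks low and level, and the catch is turned over it. I read its angle from the last picture as about 1.5 rad: past the 1.3 needed, but I never felt it reach its stop. The arm is clear, the other things look unmoved, and I handed the job in at about 13 s; no verdict came back.

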